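# Open the spring gate of the chair-rung rack and hold it wide

## Robot

A 7-joint arm with a two-finger parallel gripper is mounted at the origin on the work surface. World frame = base frame: x ahead of the robot, y to its left, z up, the work surface at z = 0. Lengths are in m, angles in rad, forces in N, time in s.
With the tool pointing down it reaches from about 0.425 to 0.925 m from the base axis. Payload 6.8 kg.
Tool frame: the origin (TCP) lies at the very end of the fingers, on their centre line; the grasp point (between the pads) lies 19 mm behind it; z points along the fingers, x is the direction in which the jaws open and shut, and the axes are right-handed (so a half turn about z gives the same grasp; the last joint's range is limited). The gripper opens to 85 mm and grips with 20 to 120 N. Pads are 22 mm wide; open, the fingers measure 114 mm over their backs; the gripper's body (76 mm by 85 mm) begins 54 mm behind the grasp point. The pads swing forward as they close: fully open they stand 13 mm farther back than shut.
Start: joints at [-1.311, 0.477, 0.022, 1.555, -0.011, 1.109, -0.083], TCP at [0.243, 0.63, 0.231] pointing down, gripper open.
Joint ranges: [-2.96, 2.96], [-0.34, 2.1], [-1.41, 1.46], [0.24, 2.44], [-1.37, 4.51], [0.17, 1.92], [-2.96, 2.96]. Speed limits (rad/s): [2.39, 2.39, 3.14, 3.14, 3.14, 3.14, 3.14].

## Interface

Orientations are given as a unit quaternion [w, x, y, z].
In Python, from bench import env gives the robot as it stands.
- The arm moves only by the tool send_rows, never from a script. Its argument "rows" is a list of rows, each a list of 6 numbers: the shift along the tool's x, y, z as a fraction of full scale, then the turn, a rotation vector about the tool's x, y, z as a fraction of full scale. In form: [[x, y, z, wx, wy, wz], ...]. A call has 1 to 20 rows; each row is the pose to reach, as a shift and turn from the pose measured when the call began, along the tool's axes at that moment, turning the shorter way round; what a row does not reach only later rows make up. Full scale, the value 1, is 40 cm for a shift and 360 degrees for a turn. A row lasts 1/10 s, in which the tool goes at most 50 mm and 8.59 degrees, less where a joint would pass 70% of its speed; a pose out of reach is approached as far as the arm can. A call with a number of a shift or a turn outside -1 to 1 is refused whole. A call with a gripper value outside its range is refused whole. "fingers" is the closure, from 0 (fully open) to 1 (shut), set as the call begins (left out, the last holds). The fingers move at their own pace and stop on an object; "newtons" is the grip in N (left out, the last holds). Time passes only in rows, so rows that repeat a pose let the fingers close. It gives the time, the measured TCP pose, the force and the opening at its end, in the units of the state.
- env.read_state(): the state, without advancing time (a new reading comes with each control period).
- env.snapshot(name): name is "scene" or "top" or "wrist"; returns a dict with "frame" (420x560x3 uint8, blue, green, red), "fx", "fy", "cx", "cy" (pixels), "rvec" (rotation vector, rad) and "tvec" (3), from world to camera coordinates, as OpenCV has them; the wrist camera has in their place "T_tool_cam" (4x4, takes a point from camera to tool coordinates, whose origin is the TCP and whose axes are the tool frame's). Camera axes: x right, y down, z forward; pixel columns grow to the right and rows downward; lengths in m; the calibration is good to about 2 mm. A picture is of the moment at which its call begins: read the wrist's pose just before it. There is no depth.
- env.job_done(): hands the job in, once; it reports no verdict.
The state is a dict: "t": time; "joint_pos": joint angles; "qvel": joint speeds; "joint_efforts": joint torques, N m; "tcp_pos": TCP position; "tcp_rot": TCP orientation; "ft_force": force on the tool from outside, world axes, zero at the start; "wrist_torque": the same for the moment, N m; "gripper_width": opening from 0.0 (shut) to 1.0 (fully open).
Only numpy, scipy, OpenCV 4.12 (cv2) and the standard library are available. Lean on these libraries where they do the work, as an engineer would, in place of code of your own. Each camera call takes 0.05 s, during which the arm holds its last target.

## Task

Open the rack's small wire-mesh gate so the chair rungs can be taken out: free the sliding bolt by turning its black clamp knob a quarter turn clockwise, then squeeze the bolt's two steel tabs together so that it is fully drawn, then squeeze the two-bar grip on top of the gate and swing the gate towards you, through its click stop, until wide open (70 degrees or more). It springs shut by itself, so finish while holding: keep the grip squeezed and the gate wide open, and do not let go. Do not knock or push away the tin, the bottle and the wood block on the bench.

Things in the scene. Friction and masses are not known exactly. Their poses are not given: they have to be found in the camera images.
- pen: Wooden rack, open on top; fixed, never moves in a run. Origin on the bench below the middle of the gate opening; x points into the rack (away from the robot at yaw 0), y along the shut gate to its hinge, z up. Gate 16 mm thick in plane x = 0, from y = +90 (hinge; the post beside it is 130 mm high) to y = -70 mm (free edge), top rail 130 mm high. Walls behind the gate reach 115 mm.
- knob (a joint): Clamp knob angle, rad: 0 clamped (its bar lies in line with the bolt, along rack y), grows clockwise seen from above, to a stop at 1.57 (bar across the bolt: free). Starts at 0 to 0.12. Stays where left (friction 0.06 N m). Below about 1.0 a cam under it blocks the bolt.
- knob_grip (a point): On the knob's axis, in the upper part of its bar grip, 140 mm above the bench (rack x -14.5, y -250 mm). The black bar is 48 mm long, 14 mm thick, from 121 to 153 mm above the bench, on a black disc 48 mm across. Its frame turns with the knob; its y axis lies along the bar.
- bolt (a joint): Travel of the steel bolt, m: 0 shot (its tip lies 12 mm across the front of the gate), grows as it is drawn away from the gate to a stop at 0.016. From 0.0125 on the gate is clear of it. Friction 5 N holds it where it is left; no spring.
- bolt_tab (a point): On the bolt's moving tab, 136 mm above the bench (rack x -14.5, y -122.5 mm when shot). The tab is an upright steel plate 24 mm wide (rack x), 7 mm thick (rack y), its top 146 mm above the bench.
- fixed_tab (a point): On the fixed tab, 136 mm above the bench (rack x -14.5, y -163.5 mm): an upright steel plate like the moving one, 32 mm wide, that bridges the rod. Over their outer faces the tabs measure 48 mm with the bolt shot, 32 mm with it drawn: squeezed together along rack y, the moving tab comes to the fixed one.
- gate (a joint): Gate angle, rad: 0 shut, grows as the free edge swings out towards the robot (clockwise seen from above), stop at 1.45. A spring pulls it shut (0.12 N m when shut, 0.4 N m wide open); a click stop (spring ball, some 0.2 N m more) lies at about 0.6 rad (felt from 0.3 to 0.9) and is not meant to hold the gate open.
- gate_hinge (a point): Point on the gate's vertical hinge axis, 130 mm above the bench; its frame turns with the gate, its -y axis points along the gate to the free edge and its -x axis is the way out.
- grip: Steel squeeze grip on the gate's top rail. Origin on the rail, 130 mm above the bench, mid gate thickness, 115 mm from the hinge axis; axes as the gate's, turning with it. Two upright bars 50 mm long (along y), 8 mm thick, tops 45 mm above the origin: rear bar fixed, x 10 to 18 mm; front bar = trigger, x -28 to -20 mm when free. Outer width 46 mm free, 34 squeezed. Foot plate 4 mm.
- grip_mid (a point): Point of the grip midway between the two bars' outer faces when free (grip x -5 mm), 160 mm above the bench; axes as the gate's.
- trigger (a joint): Travel of the trigger bar towards the fixed rear bar, m: 0 free, stop at 0.012. Spring: 4 N to start, 10 N fully squeezed; springs back when released. From 0.007 on, the gate's side tongue is drawn and the gate can open (if the bolt is drawn).
- tin: Bystander: closed steel tin with a brown band, 78 mm across, 89 mm high, origin under its centre.
- glue: Bystander: white bottle, 56 mm across, 120 mm high, origin under its centre.
- stretcher: Bystander: pale wood block 50 x 35 x 45 mm, origin under its centre.
- block_top (a point): Point on top of the dark wooden latch block beside the gate's free edge, 100 mm above the bench (rack x -14.5, y -181 mm), under the bolt. The block spans rack x -42 to 42, y -76 to -286 mm and carries the bolt, its two tabs and the knob on the line x = -14.5 mm. The bolt's 11 mm wide rod lies along rack y on it, from gate to knob, its top 112 mm above the bench.

How it is judged:
By the outcome, as a careful person would: the job done as asked, in the order asked, and still so for the second after the job is handed in, while the arm keeps its last pose, push and grip.
It also fails if it takes over 48 s, if anything falls off the work surface, if the arm or the gripper's body presses on something with over 40 N, if the wrist force passes 120 N, or if a joint passes its speed limit or range.

## Working session

There is one attempt and no reset: what is moved stays moved. The work goes in short steps, Python scripts to look and compute and a tool call to move; the robot and the scene stay as the last step left them, time stands still between calls to the robot, and variables do not carry over. Pictures are saved under pics/ and viewed, and the job is handed in when it is done.

Besides the shell and the picture viewer there is one more tool, called after "Request:" as a command line: name --pt "numbers of a row" for each row, then --argument value for the rest. send_rows: Moves the arm, as the interface text tells. Shift numbers are shares of 40 cm and turn numbers shares of 360 degrees, none past 1 either way. Its arguments: {"type":"object","properties":{"rows":{"type":"array"},"fingers":{"type":"number"},"newtons":{"type":"number"}},"required":["rows"]}

```bash
ls; mkdir -p pics; python3 - <<'E'
from bench import env
import cv2
print(env.read_state())
for n in ("scene","top","wrist"):
    s=env.snapshot(n); cv2.imwrite(f"pics/{n}0.png",s["frame"])
    print({k:v for k,v in s.items() if k!="frame"})
E
```

```text
pics
{'t': 0.0, 'joint_pos': array([-1.3111112 ,  0.47779916,  0.02231219,  1.55643514, -0.01152212,
        1.10931161, -0.08310115]), 'qvel': array([ 0.0003664 , -0.00132008,  0.00117014, -0.00011504, -0.00158731,
       -0.0012819 ,  0.00055957]), 'joint_efforts': array([-5.04030359e-04, -5.96450293e+01,  1.60756666e+00, -2.81197554e+01,
        1.23694714e-02,  9.38244833e-03,  3.84528548e-06]), 'tcp_pos': array([0.24247558, 0.62931343, 0.2303327 ]), 'tcp_rot': array([ 5.58424286e-04,  8.24474246e-01,  5.65898740e-01, -7.22281806e-04]), 'ft_force': array([-5.01689168e-01,  3.92093814e-01,  4.37740237e-04]), 'wrist_torque': array([-0.02167683,  0.0185679 , -0.0092307 ]), 'gripper_width': 1.0021853617727468}
{'fx': 511.21925181826316, 'fy': 511.21925181826316, 'cx': 274.669447615095, 'cy': 223.63763984713253, 'rvec': array([ 0.70812699,  2.7195194 , -0.97264236]), 'tvec': array([ 0.43012397, -0.09946591,  1.83720644])}
{'fx': 433.4998777926168, 'fy': 433.4998777926168, 'cx': 273.93215420095186, 'cy': 209.98672879420678, 'rvec': array([ 2.18857461, -2.18379084,  0.01740784]), 'tvec': array([0.01888502, 0.48526952, 1.3429878 ])}
{'fx': 364.1913491965727, 'fy': 364.1913491965727, 'cx': 274.9119894044652, 'cy': 209.03132343517436, 'T_tool_cam': array([[ 9.99999984e-01,  1.08694039e-04, -1.41774064e-04,
        -1.21280620e-03],
       [-6.55369692e-05,  9.61479924e-01,  2.74875156e-01,
        -6.94745261e-02],
       [ 1.66190207e-04, -2.74875142e-01,  9.61479916e-01,
        -1.42782821e-01],
       [ 0.00000000e+00,  0.00000000e+00,  0.00000000e+00,
         1.00000000e+00]])}
```

View pics/scene0.png

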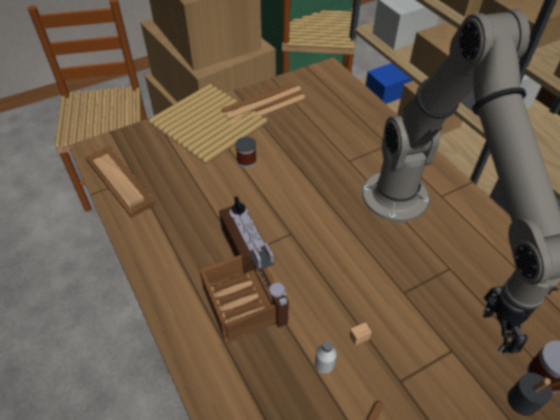

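View pics/top0.png

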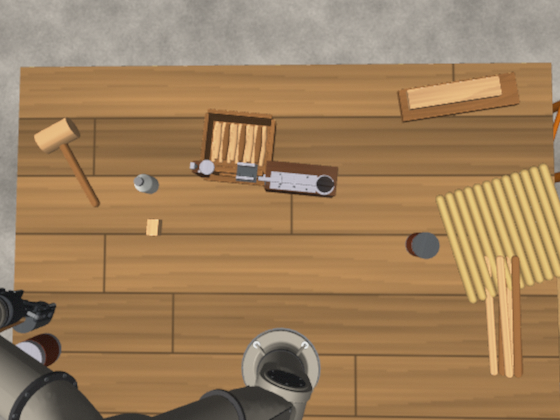

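View pics/wrist0.png

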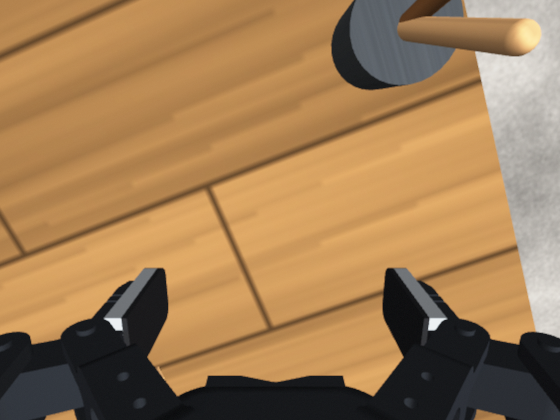

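The top view shows the rack gate line from about (195,167) to the black knob at (325,184). The bottle is at (147,184), the block at (153,228) and the tin at (423,245). I'll zoom in next.

```bash
python3 - <<'E'
import cv2
a=cv2.imread("pics/top0.png")[95:215,180:350]; cv2.imwrite("pics/topz.png",cv2.resize(a,None,fx=4.7,fy=4.7,interpolation=cv2.INTER_CUBIC))
a=cv2.imread("pics/scene0.png")[180:345,190:310]; cv2.imwrite("pics/scenez.png",cv2.resize(a,None,fx=3.6,fy=3.6,interpolation=cv2.INTER_CUBIC))
E
cat > h.py <<'E'
import numpy as np,cv2
from bench import env
from scipy.spatial.transform import Rotation as R
def cam(s,st=None):
    K=np.array([[s['fx'],0,s['cx']],[0,s['fy'],s['cy']],[0,0,1]])
    if 'rvec' in s:
        Rc=R.from_rotvec(s['rvec']).as_matrix(); return K,Rc,np.array(s['tvec'])
    T=np.eye(4); T[:3,:3]=Rt(st); T[:3,3]=st['tcp_pos']
    M=np.linalg.inv(T@s['T_tool_cam']); return K,M[:3,:3],M[:3,3]
def Rt(st):
    q=st['tcp_rot']; return R.from_quat([q[1],q[2],q[3],q[0]]).as_matrix()
def back(c,px,z):
    K,Rc,t=c; d=Rc.T@np.linalg.inv(K)@np.array([px[0],px[1],1.]); o=-Rc.T@t
    return o+d*(z-o[2])/d[2]
def proj(c,P):
    K,Rc,t=c; p=(K@(Rc@np.atleast_2d(P).T+t[:,None])).T; return p[:,:2]/p[:,2:]
E
```

```text
(no output)
```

View pics/topz.png

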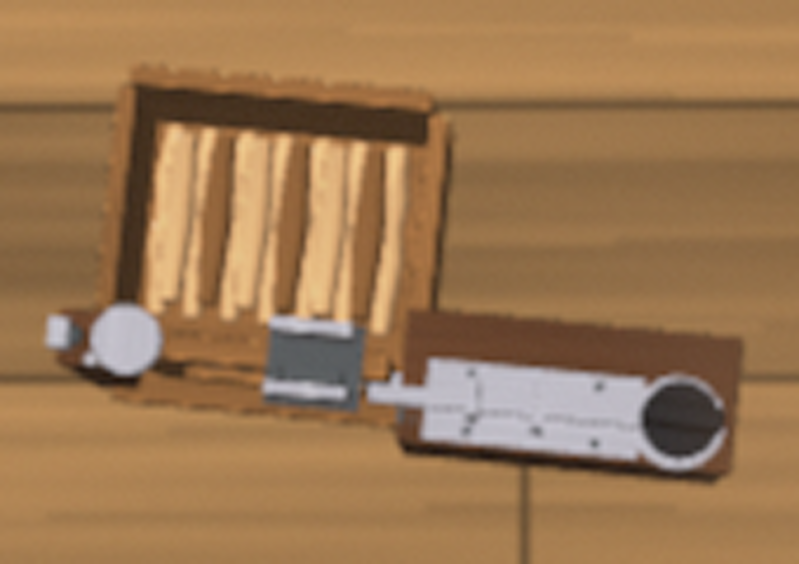

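View pics/scenez.png

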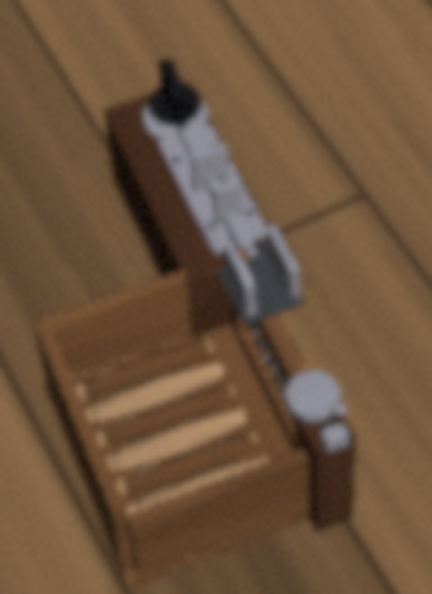

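```bash
cat > fit.py <<'E'
from h import *
from scipy.optimize import least_squares
c=cam(env.snapshot("top"))
P=[((407,308),(.042,-.076,.1)),((743,340),(.042,-.286,.1)),((727,480),(-.042,-.286,.1)),((402,446),(-.042,-.076,.1)),
((126,340),(0,.09,.135)),((312,357),(-.005,-.025,.150))]
px=np.array([p[0] for p in P])/4.7+[180,95]-0.4; Q=np.array([p[1] for p in P])
def W(v,Q):
    cs,sn=np.cos(v[2]),np.sin(v[2]); return np.c_[v[0]+cs*Q[:,0]-sn*Q[:,1],v[1]+sn*Q[:,0]+cs*Q[:,1],Q[:,2]]
r=least_squares(lambda v:(proj(c,W(v,Q))-px).ravel(),[.55,.05,0],loss='soft_l1')
print(r.x); print(proj(c,W(r.x,Q))-px)
E
python3 fit.py
python3 - <<'E'
from h import *
c=cam(env.snapshot("top"))
for n,p,z in (("glue",(146,183),.12),("block",(153,228),.045),("tin",(425,245),.089)): print(n,back(c,p,z))
E
```

```text
[ 0.59381174  0.1200864  -0.104871  ]
[[ 0.17117734  0.01766674]
 [ 0.18396188  0.58981607]
 [ 0.65799853 -0.63009682]
 [-1.86951953 -0.94610453]
 [ 0.1768294  -0.15518085]
 [-0.19614653  1.4297912 ]]
glue [0.55829095 0.38851993 0.12      ]
block [0.42795722 0.38921992 0.045     ]
tin [ 0.38076453 -0.42138732  0.089     ]
```

```bash
cat >> h.py <<'E'
def Rdown(yaw):  # tool z down, tool x at world yaw
    return np.array([[np.cos(yaw),np.sin(yaw),0],[np.sin(yaw),-np.cos(yaw),0],[0,0,-1.]])
def row(p,yaw,st=None):
    st=st or env.read_state(); R0=Rt(st)
    d=R0.T@(np.array(p)-st['tcp_pos'])/.4
    w=R.from_matrix(R0.T@Rdown(yaw)).as_rotvec()/(2*np.pi)
    return np.round(np.r_[d,w],4).tolist()
E
python3 - <<'E'
from h import *
print(row((.42,.28,.30),np.radians(35)))
E
```

```text
[-0.6562, 0.728, -0.1723, 0.0001, 0.0001, 0.0942]
```

Request:
send_rows --pt "-0.656 0.728 -0.17 0 0 0.094" --pt "-0.656 0.728 -0.17 0 0 0.094" --pt "-0.656 0.728 -0.17 0 0 0.094" --pt "-0.656 0.728 -0.17 0 0 0.094" --pt "-0.656 0.728 -0.17 0 0 0.094" --pt "-0.656 0.728 -0.17 0 0 0.094" --pt "-0.656 0.728 -0.17 0 0 0.094" --pt "-0.656 0.728 -0.17 0 0 0.094" --pt "-0.656 0.728 -0.17 0 0 0.094" --fingers 0 --newtons 40

```text
t: 1.15
tcp_pos: [0.4239, 0.2734, 0.3006]
tcp_rot: [0.001, 0.955, 0.296, 0.001]
ft_force: [1.3, 0.9, 0.3]
gripper_width: 0.999
```

```bash
python3 - <<'E'
from h import *
print(row((.56,-.02,.33),-.105))
E
```

```text
[-0.1343, 0.7976, -0.0719, 0.0002, -0.0004, 0.1124]
```

Request:
send_rows --pt "-0.134 0.798 -0.072 0 0 0.1124" --pt "-0.134 0.798 -0.072 0 0 0.1124" --pt "-0.134 0.798 -0.072 0 0 0.1124" --pt "-0.134 0.798 -0.072 0 0 0.1124" --pt "-0.134 0.798 -0.072 0 0 0.1124" --pt "-0.134 0.798 -0.072 0 0 0.1124" --pt "-0.134 0.798 -0.072 0 0 0.1124" --pt "-0.134 0.798 -0.072 0 0 0.1124" --pt "-0.134 0.798 -0.072 0 0 0.1124"

```text
t: 2.05
tcp_pos: [0.5602, -0.02, 0.3298]
tcp_rot: [0.0, 0.999, -0.053, 0.001]
ft_force: [-0.3, 0.6, 0.0]
gripper_width: 0.999
```

```bash
python3 - <<'E'
from h import *
import json
st=env.read_state(); s=env.snapshot("wrist"); f=s['frame'].copy()
cv2.imwrite("pics/w1raw.png",f)
c=cam(s,st); np.save("c1.npy",np.array(c,dtype=object),allow_pickle=True)
print(st['tcp_pos'],st['joint_pos'])
cv2.imwrite("pics/w1.png",cv2.resize(f,None,fx=1.4,fy=1.4,interpolation=cv2.INTER_CUBIC))
E
```

```text
Traceback (most recent call last):
ValueError: could not broadcast input array from shape (3,3) into shape (3,)
```

```bash
python3 - <<'E'
from h import *
import pickle
st=env.read_state(); s=env.snapshot("wrist"); f=s['frame'].copy()
c=cam(s,st); pickle.dump(c,open("c1.pkl","wb"))
print(st['tcp_pos'],st['joint_pos'])
cv2.imwrite("pics/w1.png",cv2.resize(f,None,fx=1.4,fy=1.4,interpolation=cv2.INTER_CUBIC))
E
```

```text
[ 0.55994401 -0.01883309  0.3296341 ] [-0.58518453  0.22399256  0.61354897  1.74121434 -0.13645944  1.21746326
 -0.04022091]
```

View pics/w1.png

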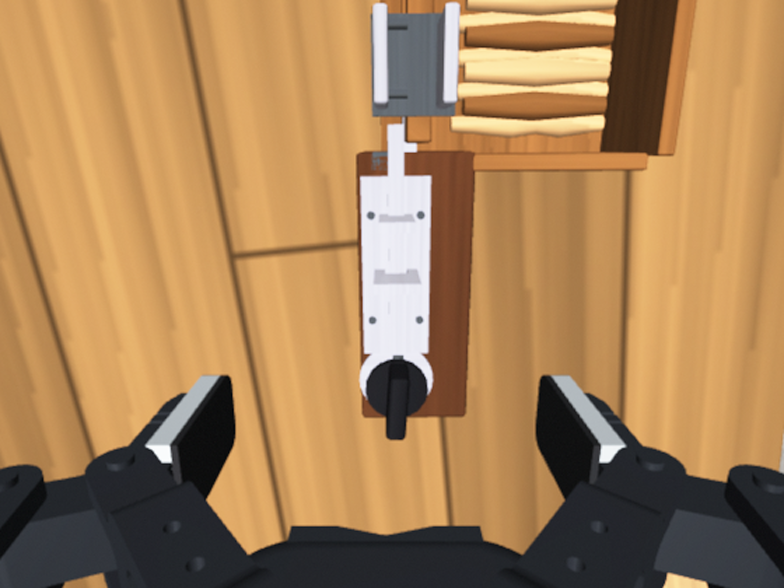

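The wrist view shows the front bar end at (380,103), the rear bar end at (452,102) and the knob bar from about (397,362) to (397,438). The block corners are at (357,153), (474,151), (465,416) and (364,416). I'll refit the pose from these.

```bash
cat > fit2.py <<'E'
from h import *
import pickle
from scipy.optimize import least_squares
c=pickle.load(open("c1.pkl","rb"))
P=[((357,153),(-.042,-.076,.1)),((474,151),(.042,-.076,.1)),((465,416),(.042,-.286,.1)),((364,416),(-.042,-.286,.1)),
((381,103),(-.024,-.050,.175)),((452,102),(.014,-.050,.175)),((381,3),(-.024,0,.175)),((452,3),(.014,0,.175)),((397,438),(-.0145,-.274,.153))]
px=np.array([p[0] for p in P])/1.4; Q=np.array([p[1] for p in P])
def W(v,Q):
    cs,sn=np.cos(v[2]),np.sin(v[2]); return np.c_[v[0]+cs*Q[:,0]-sn*Q[:,1],v[1]+sn*Q[:,0]+cs*Q[:,1],Q[:,2]]
r=least_squares(lambda v:(proj(c,W(v,Q))-px).ravel(),[.594,.12,-.1],loss='soft_l1')
print(r.x); print(np.round(proj(c,W(r.x,Q))-px,2))
v=r.x
T=[(-.0145,-.119,.146),(-.0145,-.126,.146),(-.0145,-.160,.146),(-.0145,-.167,.146),(-.0145,-.25,.153)]
print((proj(c,W(v,np.array(T)))*1.4).round())
print(W(v,np.array([(-.0145,-.25,.14),(-.0145,-.151,.136),(.001,-.025,.16),(0,.09,.13)])))
E
python3 fit2.py
```

```text
[ 0.59628179  0.11961475 -0.09591622]
[[-0.32 -0.92]
 [ 1.34 -0.2 ]
 [ 0.22  1.03]
 [-1.05  1.63]
 [ 0.14  0.39]
 [-1.09  0.69]
 [-0.54 -1.  ]
 [ 0.79 -1.44]
 [ 0.62  2.18]]
[[397. 222.]
 [397. 233.]
 [397. 284.]
 [397. 294.]
 [398. 411.]]
[[ 0.55790614 -0.12784748  0.14      ]
 [ 0.56738729 -0.02930253  0.136     ]
 [ 0.59488297  0.0946339   0.16      ]
 [ 0.60490102  0.20920108  0.13      ]]
```

```bash
python3 - <<'E'
from h import *
print(row((.557,-.1275,.20),-.096));print(row((.557,-.1275,.127),-.10))
E
```

```text
[0.0203, 0.2724, 0.3241, -0.0, -0.0003, -0.0011]
[0.02, 0.2724, 0.5066, -0.0, -0.0003, -0.0004]
```

Request:
send_rows --pt "0.02 0.272 0.324 0 0 -0.001" --pt "0.02 0.272 0.324 0 0 -0.001" --pt "0.02 0.272 0.324 0 0 -0.001" --pt "0.02 0.272 0.324 0 0 -0.001" --pt "0.02 0.272 0.324 0 0 -0.001"

```text
t: 2.65
tcp_pos: [0.5548, -0.1274, 0.1977]
tcp_rot: [0.0, 0.999, -0.049, -0.002]
ft_force: [1.1, 0.4, -0.7]
gripper_width: 1.0
```

```bash
cat > look.py <<'E'
import sys,pickle
from h import *
n=sys.argv[1]
st=env.read_state(); s=env.snapshot("wrist"); f=s['frame'].copy()
c=cam(s,st); pickle.dump(c,open(n+".pkl","wb"))
print(st['t'],st['tcp_pos'],st['ft_force'])
f=cv2.resize(f,None,fx=1.4,fy=1.4,interpolation=cv2.INTER_CUBIC)
cv2.imwrite(f"pics/{n}.png",f)
E
python3 look.py w2
```

```text
2.65 [ 0.55479262 -0.12742534  0.19768329] [ 1.12728682  0.4204643  -0.74398339]
```

View pics/w2.png

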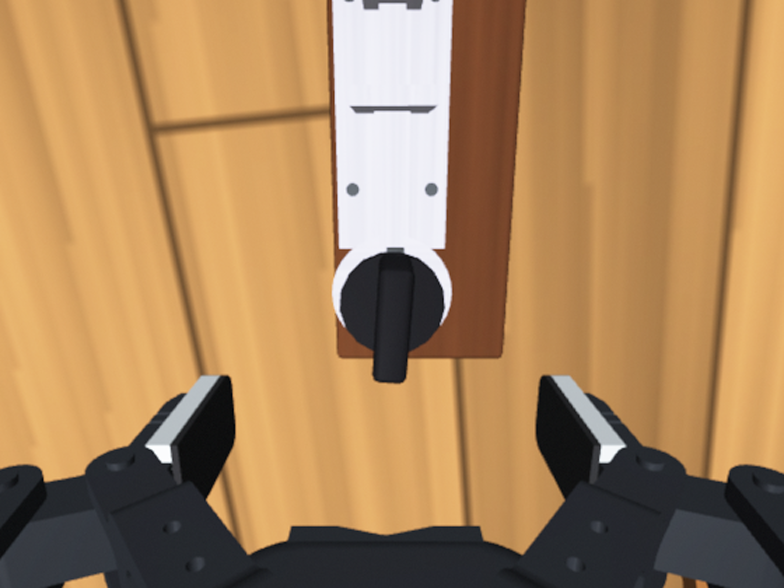

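```bash
python3 - <<'E'
from h import *
import pickle
c=pickle.load(open("w2.pkl","rb"))
b=lambda x,y,z:print((x,y),z,back(c,(x/1.4,y/1.4),z).round(4))
b(391,381,.153);b(392,302,.121);b(340,302,.121);b(444,302,.121)
b(352,106,.146);b(436,106,.146);b(337,357,.1);b(503,357,.1)
print((proj(c,np.array([(.5579,-.1278,.121),(.5579-.0023,-.1278-.0239,.153)]))*1.4).round())
E
```

```text
(391, 381) 0.153 [ 0.5549 -0.1497  0.153 ]
(392, 302) 0.121 [ 0.5578 -0.1264  0.121 ]
(340, 302) 0.121 [ 0.5345 -0.1242  0.121 ]
(444, 302) 0.121 [ 0.5811 -0.1287  0.121 ]
(352, 106) 0.146 [ 0.5508 -0.0441  0.146 ]
(436, 106) 0.146 [ 0.5808 -0.047   0.146 ]
(337, 357) 0.1 [ 0.5268 -0.1593  0.1   ]
(503, 357) 0.1 [ 0.6108 -0.1674  0.1   ]
[[393. 305.]
 [393. 385.]]
```

```bash
python3 - <<'E'
from h import *
print(row((.5578,-.1268,.128),-.12))
E
```

```text
[0.004, 0.0014, 0.1783, -0.0001, 0.0001, 0.0038]
```

Request:
send_rows --pt "0.004 0.0014 0.09 0 0 0.0038" --pt "0.004 0.0014 0.178 0 0 0.0038" --pt "0.004 0.0014 0.178 0 0 0.0038" --pt "0.004 0.0014 0.178 0 0 0.0038"

```text
t: 3.1
tcp_pos: [0.5588, -0.1253, 0.1295]
tcp_rot: [-0.001, 0.998, -0.059, 0.0]
ft_force: [0.8, -0.4, 0.7]
gripper_width: 1.003
```

Request:
send_rows --pt "0 0 0 0 0 0" --pt "0 0 0 0 0 0" --pt "0 0 0 0 0 0" --pt "0 0 0 0 0 0" --pt "0 0 0 0 0 0" --pt "0 0 0 0 0 0" --pt "0 0 0 0 0 0" --pt "0 0 0 0 0 0" --pt "0 0 0 0 0 0" --pt "0 0 0 0 0 0" --fingers 1 --newtons 40

```text
t: 4.1
tcp_pos: [0.5582, -0.1251, 0.1299]
tcp_rot: [-0.001, 0.998, -0.059, -0.0]
ft_force: [-4.9, 1.6, 6.5]
gripper_width: 0.152
```

```bash
python3 look.py w3; python3 -c "
from h import *
st=env.read_state();print(st['gripper_width'],st['joint_pos'],row((.5578,-.1265,.128),-.096-1.57))"
```

```text
4.1 [ 0.55816583 -0.12510442  0.12993309] [-4.88653482  1.57979517  6.50234444]
0.15348023229590757 [-0.31912554  0.47965585  0.56547044  1.92635932 -0.3434008   0.83253811
  0.31245853] [-0.0005, 0.0035, 0.0049, -0.0001, 0.0004, 0.2464]
```

View pics/w3.png

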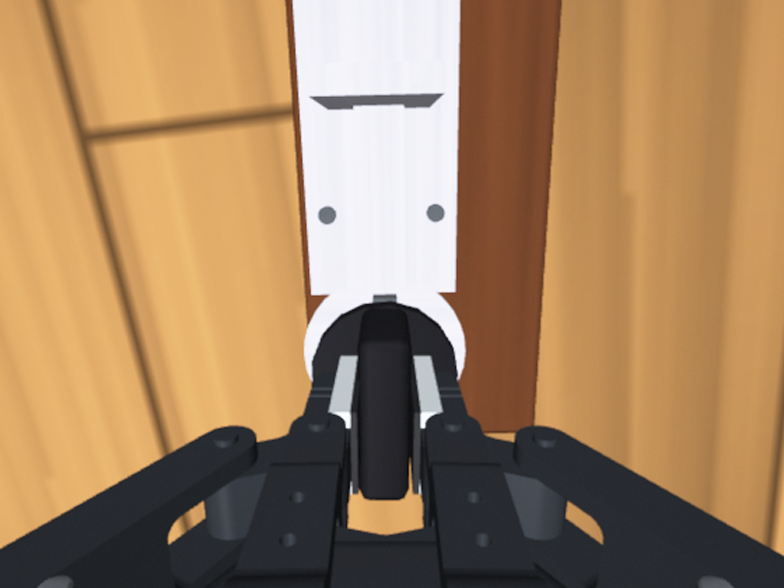

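Request:
send_rows --pt "0 0.001 0.002 0 0 0.015" --pt "0 0.002 0.003 0 0 0.03" --pt "0 0.003 0.003 0 0 0.047" --pt "0 0.003 0.003 0 0 0.065" --pt "0 0.003 0.003 0 0 0.083" --pt "0 0.003 0.003 0 0 0.101" --pt "0 0.003 0.003 0 0 0.119" --pt "0 0.003 0.003 0 0 0.137" --pt "0 0.003 0.003 0 0 0.155" --pt "0 0.003 0.003 0 0 0.173" --pt "0 0.003 0.003 0 0 0.191" --pt "0 0.003 0.003 0 0 0.209" --pt "0 0.003 0.003 0 0 0.225" --pt "0 0.003 0.003 0 0 0.238" --pt "0 0.003 0.003 0 0 0.249" --pt "0 0.003 0.003 0 0 0.25" --pt "0 0.003 0.003 0 0 0.25"

```text
t: 5.85
tcp_pos: [0.5591, -0.1268, 0.1299]
tcp_rot: [0.001, -0.665, 0.747, 0.0]
ft_force: [-1.1, 0.7, 8.6]
gripper_width: 0.158
```

```bash
python3 look.py w4; python3 -c "
from h import *
st=env.read_state();x=Rt(st)[:,0];print(np.arctan2(x[1],x[0]),st['wrist_torque'],st['gripper_width'],st['joint_pos'])"
```

```text
5.85 [ 0.55909605 -0.12678986  0.12991311] [-1.10574312  0.71557918  8.57806713]
-1.6861377940593951 [-0.0978325   0.21713899  0.76493916] 0.15261057005770567 [-0.58143488  0.62985662  0.97540909  1.93975632 -0.6570445   0.92779246
 -0.9615527 ]
```

View pics/w4.png

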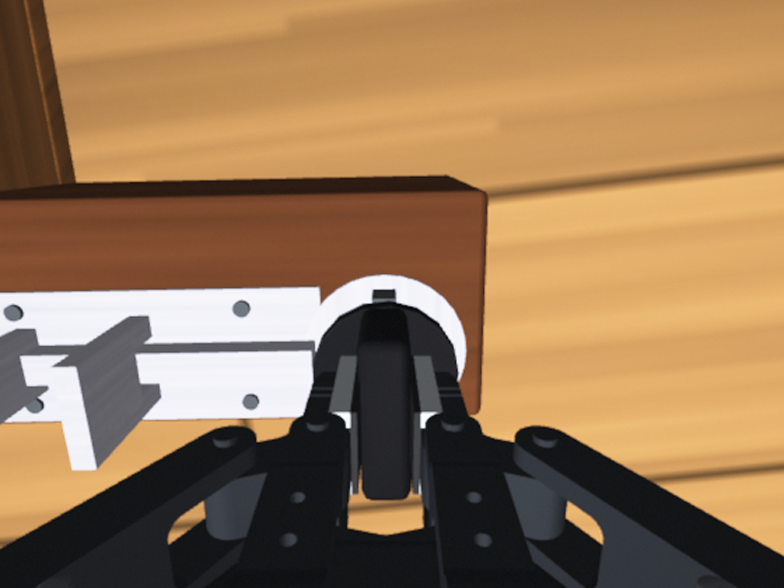

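Request:
send_rows --pt "0 0 0 0 0 0" --pt "0 0 0 0 0 0" --pt "0 0 0 0 0 0" --pt "0 0 0 0 0 0" --pt "0 0 0 0 0 0" --pt "0 0 0 0 0 0" --pt "0 0 -0.06 0 0 0" --pt "0 0 -0.12 0 0 0" --pt "0 0 -0.16 0 0 0" --pt "0 0 -0.16 0 0 0" --fingers 0

```text
t: 6.9
tcp_pos: [0.5602, -0.1273, 0.1958]
tcp_rot: [0.002, -0.665, 0.747, -0.001]
ft_force: [0.2, 0.1, -1.0]
gripper_width: 0.999
```

```bash
python3 look.py w5; python3 -c "
from h import *
st=env.read_state();print(st['gripper_width'],st['joint_pos'].round(2),row((.5674,-.0293,.19),-1.667),row((.5674,-.0293,.115),-1.667))"
```

```text
6.9 [ 0.56024654 -0.12733966  0.19582645] [ 0.16932928  0.13320118 -0.9898564 ]
1.0014587987372434 [-0.65  0.56  1.07  1.89 -0.57  1.04 -1.03] [-0.2444, 0.0085, 0.0115, -0.0004, 0.0002, -0.003] [-0.2441, 0.0089, 0.199, -0.0004, 0.0002, -0.003]
```

View pics/w5.png

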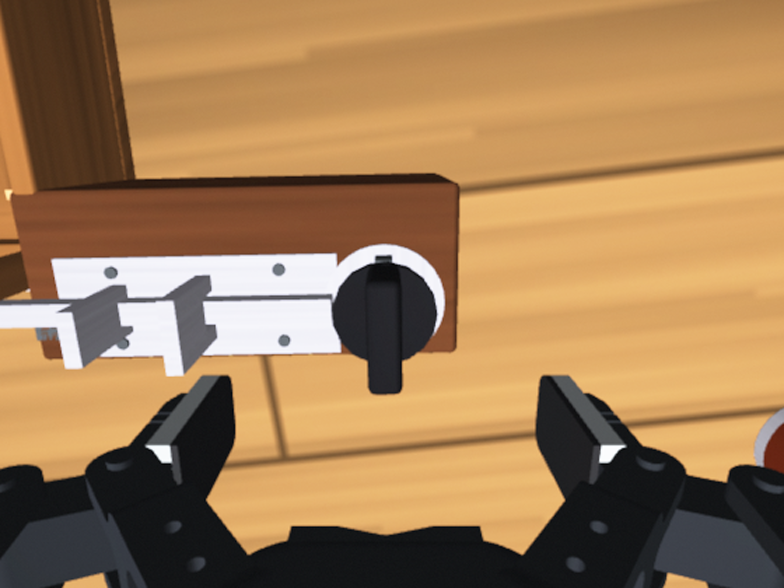

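Knob bar lies across the bolt, pixels (385,265) to (385,392). Next I move above the tabs.

Request:
send_rows --pt "-0.12 0.004 0.01 0 0 -0.003" --pt "-0.2 0.008 0.01 0 0 -0.003" --pt "-0.244 0.0085 0.01 0 0 -0.003" --pt "-0.244 0.0085 0.01 0 0 -0.003" --pt "-0.244 0.0085 0.01 0 0 -0.003"

```text
t: 7.45
tcp_pos: [0.5668, -0.0296, 0.1898]
tcp_rot: [0.001, -0.672, 0.74, -0.0]
ft_force: [0.4, -0.5, -0.1]
gripper_width: 1.003
```

```bash
python3 look.py w6; python3 -c "
from h import *
st=env.read_state();print(st['gripper_width'],st['joint_pos'].round(2),row((.5674,-.0293,.115),-1.667))"
```

```text
7.45 [ 0.5667778  -0.02963168  0.18979317] [ 0.37027328 -0.48588925 -0.14292297]
0.9997045913275792 [-0.83  0.56  1.08  1.91 -0.58  1.03 -1.17] [-0.0032, -0.001, 0.1877, -0.0003, 0.0001, -0.0002]
```

View pics/w6.png

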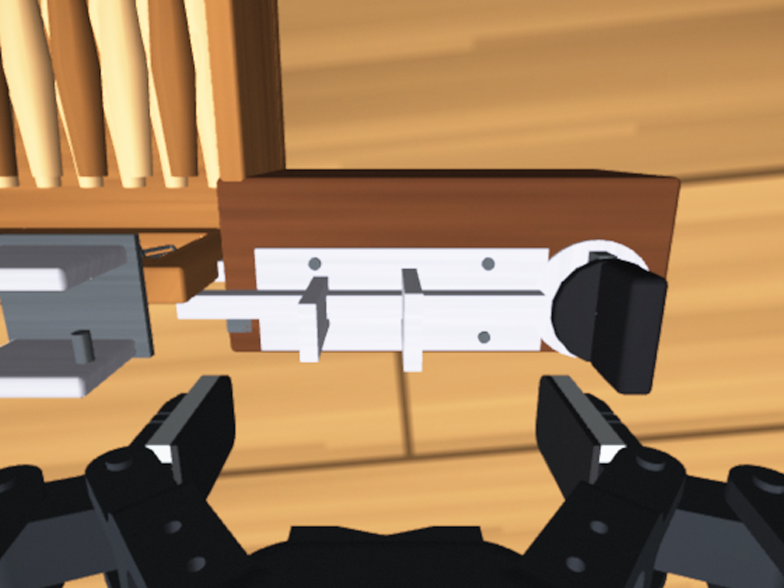

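Request:
send_rows --pt "-0.003 0 0.08 0 0 0" --pt "-0.003 0 0.15 0 0 0" --pt "-0.003 0 0.188 0 0 0" --pt "-0.003 0 0.188 0 0 0" --pt "-0.003 0 0.188 0 0 0"

```text
t: 8.0
tcp_pos: [0.5673, -0.0305, 0.1156]
tcp_rot: [0.001, -0.671, 0.741, -0.001]
ft_force: [-0.1, -1.0, 0.4]
gripper_width: 1.001
```

Request:
send_rows --pt "0 0 0 0 0 0" --pt "0 0 0 0 0 0" --pt "0 0 0 0 0 0" --pt "0 0 0 0 0 0" --pt "0 0 0 0 0 0" --pt "0 0 0 0 0 0" --pt "0 0 0 0 0 0" --pt "0 0 0 0 0 0" --pt "0 0 0 0 0 0" --pt "0 0 0 0 0 0" --fingers 1 --newtons 50

```text
t: 9.0
tcp_pos: [0.5687, -0.0284, 0.1169]
tcp_rot: [0.003, -0.672, 0.741, -0.0]
ft_force: [0.5, 4.5, 5.7]
gripper_width: 0.363
```

```bash
python3 look.py w7; python3 -c "
from h import *
st=env.read_state();print(st['gripper_width']*85,st['joint_pos'].round(2),st['ft_force'])"
```

```text
9.0 [ 0.56874181 -0.02838389  0.1169194 ] [0.46117991 4.45582754 5.66874913]
30.860801656792713 [-0.75  0.64  0.97  1.96 -0.69  0.9  -1.09] [-0.19867016  4.52352155  4.84788625]
```

View pics/w7.png

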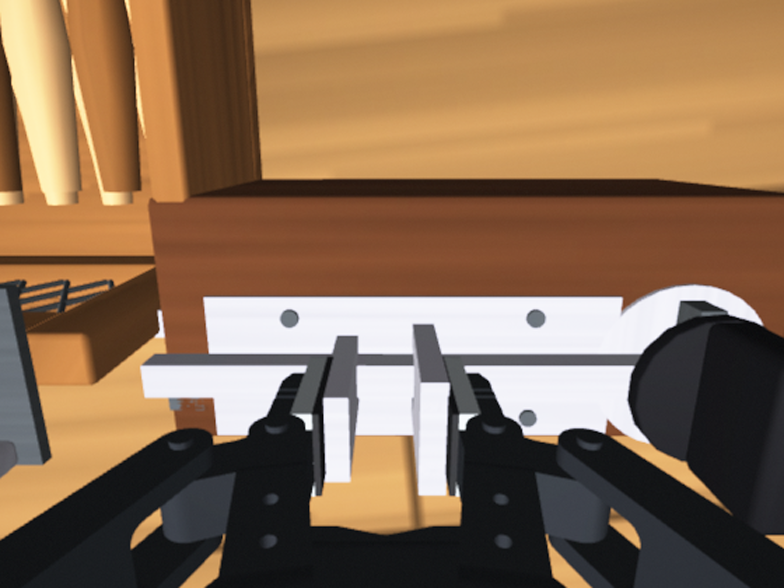

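Opening reads 31 mm (the knob also read about 1 mm under), so the tabs are together and the bolt is drawn. I release and rise.

Request:
send_rows --pt "0 0 0 0 0 0" --pt "0 0 0 0 0 0" --pt "0 0 0 0 0 0" --pt "0 0 0 0 0 0" --pt "0 0 0 0 0 0" --pt "0 0 0 0 0 0" --pt "0 0 -0.06 0 0 0" --pt "0 0 -0.15 0 0 0" --pt "0 0 -0.24 0 0 0" --pt "0 0 -0.26 0 0 0" --pt "0 0 -0.26 0 0 0" --fingers 0

```text
t: 10.15
tcp_pos: [0.569, -0.0288, 0.222]
tcp_rot: [0.004, -0.672, 0.741, -0.001]
ft_force: [0.6, 0.3, 0.1]
gripper_width: 1.003
```

```bash
python3 look.py w8; python3 -c "
from h import *
st=env.read_state();print(st['gripper_width']*85,st['joint_pos'].round(2),row((.5949,.0946,.22),-.096))"
```

```text
10.15 [ 0.56897491 -0.02878956  0.22198951] [0.58619095 0.34967566 0.10505044]
85.29314974800589 [-0.86  0.52  1.11  1.88 -0.54  1.08 -1.2 ] [-0.3126, -0.0368, 0.0032, -0.0011, -0.0001, -0.2501]
```

View pics/w8.png

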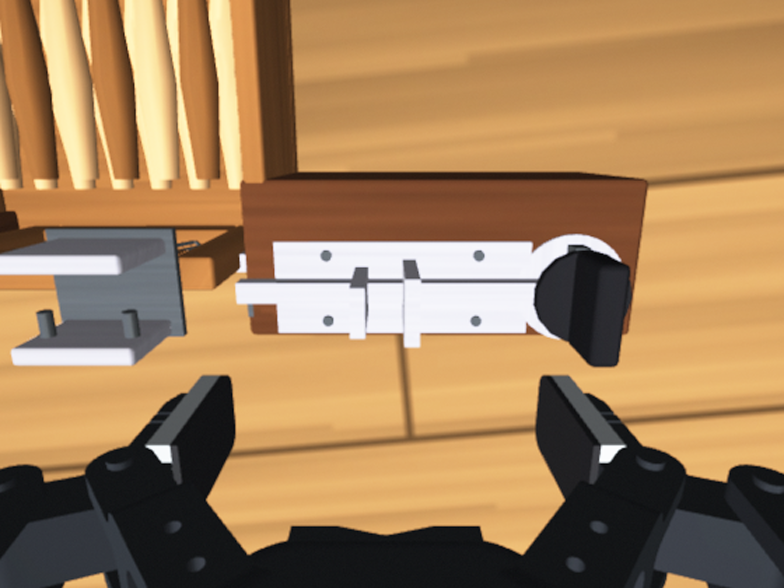

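Tabs span 350–420 px, about 32 mm at this height, and the bolt tip at (237,290) is level with the block edge, so it is clear of the gate. On to the grip.

Request:
send_rows --pt "-0.04 -0.005 0.003 0 0 -0.022" --pt "-0.08 -0.01 0.003 0 0 -0.044" --pt "-0.12 -0.015 0.003 0 0 -0.066" --pt "-0.16 -0.02 0.003 0 0 -0.088" --pt "-0.2 -0.025 0.003 0 0 -0.11" --pt "-0.24 -0.03 0.003 0 0 -0.132" --pt "-0.27 -0.033 0.003 0 0 -0.154" --pt "-0.3 -0.037 0.003 0 0 -0.176" --pt "-0.313 -0.037 0.003 0 0 -0.198" --pt "-0.313 -0.037 0.003 0 0 -0.22" --pt "-0.313 -0.037 0.003 0 0 -0.24" --pt "-0.313 -0.037 0.003 0 0 -0.25" --pt "-0.313 -0.037 0.003 0 0 -0.25"

```text
t: 11.5
tcp_pos: [0.5939, 0.0947, 0.2183]
tcp_rot: [-0.002, 0.999, -0.048, 0.001]
ft_force: [-0.2, -0.2, 0.4]
gripper_width: 1.001
```

```bash
python3 look.py w9; python3 -c "
from h import *
import pickle
st=env.read_state();print(st['joint_pos'].round(2),row((.5949,.0946,.142),-.096))
c=pickle.load(open('w9.pkl','rb'))
a=-.096
f=lambda x,y,z:(.5963+np.cos(a)*x-np.sin(a)*y,.1196+np.sin(a)*x+np.cos(a)*y,z)
print((proj(c,np.array([f(-.028,-.05,.175),f(-.02,-.05,.175),f(.01,-.05,.175),f(.018,-.05,.175),f(-.028,0,.175),f(.018,0,.175)]))*1.4).round())"
```

```text
11.5 [0.59389724 0.0947488  0.21826709] [-0.24509051 -0.19370233  0.35634835]
[-0.77  0.43  0.68  1.79 -0.31  1.03 -0.07] [0.0017, 0.0007, 0.1913, -0.0006, -0.0003, -0.0004]
[[315. 390.]
 [335. 390.]
 [410. 390.]
 [430. 390.]
 [310. 268.]
 [433. 268.]]
```

View pics/w9.png

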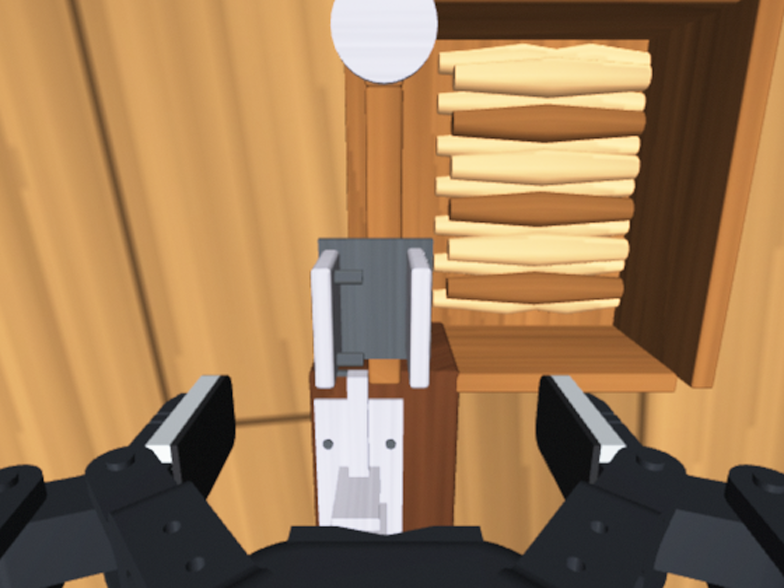

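Prediction and image agree: bar ends at (316–335, 387) and (411–430, 387). I descend and squeeze.

Request:
send_rows --pt "0.002 0.0007 0.08 0 0 0" --pt "0.002 0.0007 0.15 0 0 0" --pt "0.002 0.0007 0.19 0 0 0" --pt "0.002 0.0007 0.191 0 0 0" --pt "0.002 0.0007 0.191 0 0 0"

```text
t: 12.05
tcp_pos: [0.5953, 0.0944, 0.1423]
tcp_rot: [-0.002, 0.999, -0.05, 0.001]
ft_force: [-0.1, -0.3, -0.1]
gripper_width: 1.001
```

Request:
send_rows --pt "0 0 0 0 0 0" --pt "0 0 0 0 0 0" --pt "0 0 0 0 0 0" --pt "0 0 0 0 0 0" --pt "0 0 0 0 0 0" --pt "0 0 0 0 0 0" --pt "0 0 0 0 0 0" --pt "0 0 0 0 0 0" --pt "0 0 0 0 0 0" --pt "0 0 0 0 0 0" --fingers 1 --newtons 50

```text
t: 13.05
tcp_pos: [0.5951, 0.0946, 0.1432]
tcp_rot: [-0.002, 0.999, -0.049, 0.001]
ft_force: [-1.9, 0.5, 5.9]
gripper_width: 0.381
```

```bash
python3 look.py w10; cat > arc.py <<'E'
from h import *
import sys
st=env.read_state();print(st['gripper_width']*85,st['joint_pos'].round(2),st['ft_force'].round(1))
R0=Rt(st);p=st['tcp_pos'];x=R0[:,0];yaw=np.arctan2(x[1],x[0])
h=np.array([.6049,.2092]); g=p[:2]-h
print('yaw',yaw,'gate est from pos',-.096-np.pi/2-np.arctan2(g[1],g[0]),'r',np.hypot(*g))
a0,a1,n=map(float,sys.argv[1:4])  # target gate angles deg
for a in np.linspace(a0,a1,int(n)):
    ph=-.096-np.radians(a)
    rk=np.array([.001,-.115]) # in gate frame from hinge
    q=h+np.array([np.cos(ph)*rk[0]-np.sin(ph)*rk[1],np.sin(ph)*rk[0]+np.cos(ph)*rk[1]])
    print(round(a,1),np.round(row((*q,.142),ph,st),3).tolist())
E
python3 arc.py 4 40 10
```

```text
13.05 [0.5951223  0.09457928 0.1432199 ] [-1.94293852  0.54455283  5.88763994]
32.35492492764901 [-0.72  0.52  0.62  1.85 -0.39  0.89 -0.01] [-1.6  0.1  6.5]
yaw -0.09879432121569354 gate est from pos -0.010916306033112555 r 0.11506486550269639
4.0 [-0.021, -0.001, 0.003, -0.001, -0.0, 0.011]
8.0 [-0.041, -0.002, 0.003, -0.001, -0.0, 0.022]
12.0 [-0.06, -0.006, 0.003, -0.001, -0.0, 0.033]
16.0 [-0.08, -0.01, 0.003, -0.001, -0.0, 0.044]
20.0 [-0.099, -0.016, 0.003, -0.001, -0.0, 0.055]
24.0 [-0.118, -0.024, 0.003, -0.001, -0.0, 0.066]
28.0 [-0.136, -0.032, 0.003, -0.001, -0.0, 0.077]
32.0 [-0.154, -0.042, 0.003, -0.001, -0.0, 0.088]
36.0 [-0.17, -0.053, 0.003, -0.001, -0.0, 0.1]
40.0 [-0.186, -0.065, 0.003, -0.001, -0.0, 0.111]
```

View pics/w10.png

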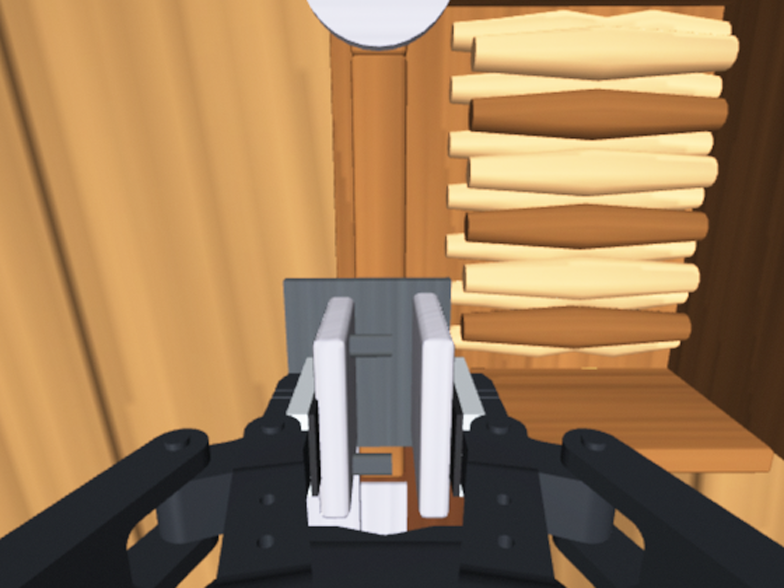

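Fully squeezed (32.4 mm reading, about 33–34 mm true). I start the swing.

Request:
send_rows --pt "-0.01 0 0.0 0 0 0.005" --pt "-0.021 -0.001 0 0 0 0.011" --pt "-0.041 -0.002 0 0 0 0.022" --pt "-0.06 -0.006 0 0 0 0.033" --pt "-0.08 -0.01 0 0 0 0.044" --pt "-0.099 -0.016 0 0 0 0.055" --pt "-0.118 -0.024 0 0 0 0.066" --pt "-0.118 -0.024 0 0 0 0.066"

```text
t: 13.9
tcp_pos: [0.5486, 0.1086, 0.1433]
tcp_rot: [-0.002, 0.967, -0.255, 0.001]
ft_force: [2.2, -2.3, -2.3]
gripper_width: 0.381
```

```bash
python3 look.py w11;python3 arc.py 24 80 15
```

```text
13.9 [0.54858989 0.10856274 0.14329959] [ 2.20603504 -2.33041958 -2.30964855]
32.527161354650524 [-0.88  0.48  0.75  1.96 -0.44  0.86 -0.41] [ 1.2 -3.1 -1. ]
yaw -0.5134853468791082 gate est from pos 0.41071279644864767 r 0.1153013982860424
24.0 [0.0, -0.001, 0.003, -0.001, -0.0, 0.0]
28.0 [-0.02, -0.001, 0.003, -0.001, -0.0, 0.011]
32.0 [-0.04, -0.003, 0.003, -0.001, 0.0, 0.022]
36.0 [-0.06, -0.007, 0.003, -0.001, 0.0, 0.034]
40.0 [-0.079, -0.011, 0.003, -0.001, 0.0, 0.045]
44.0 [-0.098, -0.017, 0.003, -0.001, 0.0, 0.056]
48.0 [-0.117, -0.025, 0.003, -0.001, 0.0, 0.067]
52.0 [-0.135, -0.033, 0.003, -0.001, 0.0, 0.078]
56.0 [-0.152, -0.043, 0.003, -0.001, 0.0, 0.089]
60.0 [-0.169, -0.054, 0.003, -0.001, 0.0, 0.1]
64.0 [-0.185, -0.067, 0.003, -0.001, 0.0, 0.111]
68.0 [-0.2, -0.08, 0.004, -0.001, 0.0, 0.122]
72.0 [-0.214, -0.094, 0.004, -0.001, 0.0, 0.134]
76.0 [-0.227, -0.11, 0.004, -0.001, 0.0, 0.145]
80.0 [-0.239, -0.126, 0.004, -0.001, 0.0, 0.156]
```

View pics/w11.png

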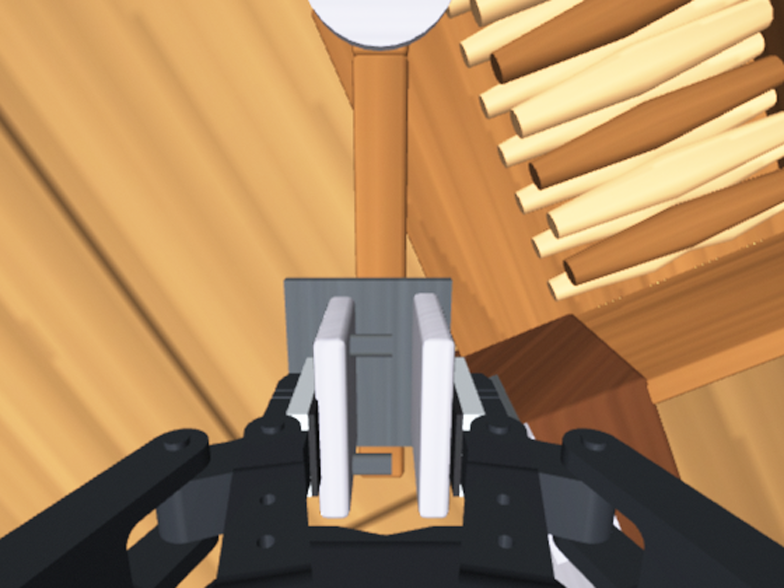

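Gate is about 24° open and held. I continue through the click stop.

Request:
send_rows --pt "-0.02 -0.001 0 0 0 0.011" --pt "-0.04 -0.003 0 0 0 0.022" --pt "-0.06 -0.007 0 0 0 0.034" --pt "-0.079 -0.011 0 0 0 0.045" --pt "-0.098 -0.017 0 0 0 0.056" --pt "-0.117 -0.025 0 0 0 0.067" --pt "-0.135 -0.033 0 0 0 0.078" --pt "-0.152 -0.043 0 0 0 0.089" --pt "-0.152 -0.043 0 0 0 0.089"

```text
t: 14.85
tcp_pos: [0.5035, 0.1532, 0.1433]
tcp_rot: [-0.001, 0.86, -0.511, -0.001]
ft_force: [-3.4, -2.7, 2.6]
gripper_width: 0.383
```

```bash
python3 arc.py 56 80 7
```

```text
32.556651188860094 [-1.12  0.49  0.93  2.04 -0.52  0.86 -0.97] [-3.4 -2.7  2.6]
yaw -1.0723774056206692 gate est from pos 0.9703236472609245 r 0.11581987795044876
56.0 [0.0, -0.002, 0.003, -0.0, 0.0, 0.0]
60.0 [-0.02, -0.003, 0.003, -0.0, 0.0, 0.011]
64.0 [-0.04, -0.004, 0.003, -0.0, 0.0, 0.022]
68.0 [-0.059, -0.008, 0.003, -0.0, 0.0, 0.034]
72.0 [-0.079, -0.013, 0.003, -0.0, 0.0, 0.045]
76.0 [-0.098, -0.019, 0.004, -0.0, 0.0, 0.056]
80.0 [-0.117, -0.026, 0.004, -0.0, 0.0, 0.067]
```

Request:
send_rows --pt "-0.02 -0.002 0 0 0 0.011" --pt "-0.04 -0.004 0 0 0 0.022" --pt "-0.059 -0.008 0 0 0 0.034" --pt "-0.079 -0.013 0 0 0 0.045" --pt "-0.098 -0.019 0 0 0 0.056" --pt "-0.11 -0.023 0 0 0 0.063" --pt "-0.11 -0.023 0 0 0 0.063" --pt "-0.11 -0.023 0 0 0 0.063" --pt "-0.11 -0.023 0 0 0 0.063"

```text
t: 15.75
tcp_pos: [0.4893, 0.1962, 0.1433]
tcp_rot: [-0.0, 0.743, -0.669, -0.002]
ft_force: [-6.9, -1.1, 5.3]
gripper_width: 0.38
```

```bash
python3 look.py w12;python3 arc.py 78 80 2; python3 -c "
from h import *
s=env.snapshot('top')['frame'];cv2.imwrite('pics/top2.png',cv2.resize(s,None,fx=1.4,fy=1.4))"
```

```text
15.75 [0.48930354 0.196226   0.14328417] [-6.85891118 -1.14367635  5.31061406]
32.15557607234441 [-1.27  0.55  1.03  2.04 -0.61  0.9  -1.36] [-7.4 -1.7  6.3]
yaw -1.4658227487518694 gate est from pos 1.3634009957904638 r 0.11632985491550178
78.0 [0.003, -0.003, 0.003, 0.0, 0.001, -0.001]
80.0 [-0.007, -0.003, 0.003, 0.0, 0.001, 0.004]
```

View pics/w12.png

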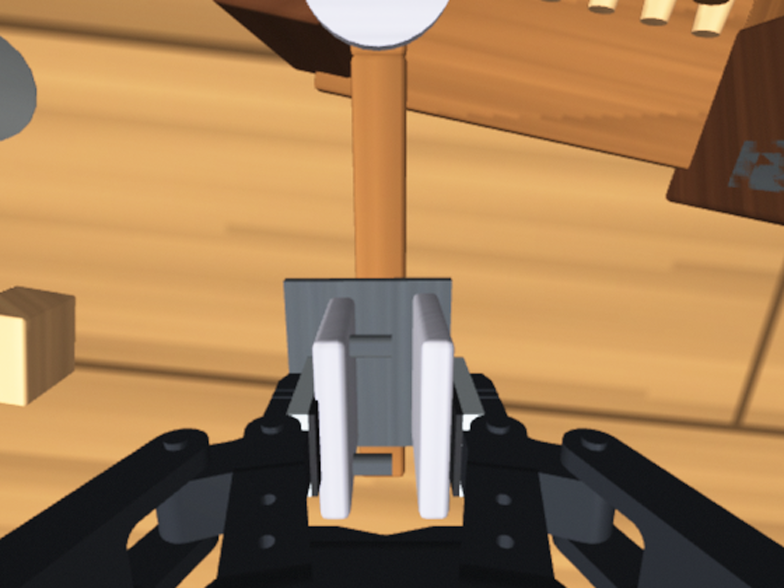

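View pics/top2.png

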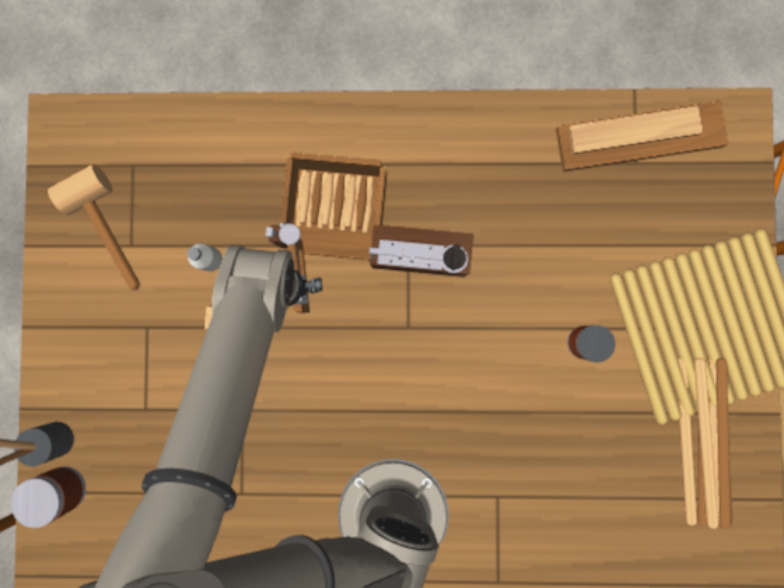

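Gate is about 78° by both yaw and position, still squeezed. Bottle at (204,256) and tin at (593,343) haven't moved, and the block's visible left edge is where it was. A short hold, then hand-in.

Request:
send_rows --pt "0 0 0 0 0 0" --pt "0 0 0 0 0 0" --pt "0 0 0 0 0 0" --pt "0 0 0 0 0 0" --pt "0 0 0 0 0 0"

```text
t: 16.35
tcp_pos: [0.4893, 0.1962, 0.1433]
tcp_rot: [-0.0, 0.743, -0.669, -0.002]
ft_force: [-3.8, -1.0, 2.5]
gripper_width: 0.381
```

```bash
python3 arc.py 78 80 2; python3 -c "
from h import *
print(env.job_done())"
```

```text
32.358473511018126 [-1.27  0.55  1.03  2.04 -0.61  0.9  -1.36] [-3.8 -1.   2.5]
yaw -1.4656357897879093 gate est from pos 1.3630519863425619 r 0.116342770246973
78.0 [0.003, -0.003, 0.003, 0.0, 0.001, -0.001]
80.0 [-0.007, -0.003, 0.003, 0.0, 0.001, 0.004]
the job is handed in; nothing more can be done
None
```

The gate is open and the job is handed in at about 16.4 s, with the arm still squeezing the grip and holding the gate at about 78°. The steps were done in the order asked:
- **Knob:** I turned it a quarter turn clockwise to its stop. The picture shows the bar lying across the bolt.
- **Bolt:** I squeezed the two tabs together. They measured about 32 mm over their outer faces, so the bolt was fully drawn, and it stayed drawn after I let go.
- **Gate:** I squeezed the grip and swung the gate through its click stop.

**Last checks:**
- **Gate angle:** the tool's position and its turn both gave 1.36–1.37 rad (about 78°). It was unchanged after a further half-second hold.
- **Grip:** the jaw opening stayed at about 32.4 mm. That is slightly under the 34 mm given for fully squeezed; the gripper also read 1 mm low on the knob and the tabs.
- **Forces:** the wrist force was below 11 N at every reading I took.
- **Bystanders:** in the last top picture the bottle and tin are where they started. The arm partly hides the wood block there, so I could only confirm its visible edge, which is in the same place within about 2 pixels.

No check failed.

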